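Post the label cards through the dust flap

TASK

Load the banded block of label cards into the blue card magazine: first stand the block upright on one of its short ends on the table and let go of it, then take it again by its upper end and push it, short end first, down through the orange spring flap in the slot on top, so that it drops fully inside and the flap swings shut behind it. Leave the balm tin and the label roll where they are.

Things in the scene. Friction and masses are not known exactly. Their poses are not given: they have to be found in the camera images.
- cards_mid (a point): Centre of the rigid banded block of label cards, 76 x 105 x 28 mm (own x, y, z), 0.22 kg, green face, dark band. The table under it and the magazine is at z = 0.003. It starts standing on a long edge (y, its 105 mm length, level and roughly square to the line from the robot's base; z level; this centre 38 mm above the table). On a short end, y is vertical (either way) and the centre is 52.5 mm above the table. Grip it across the 28 mm.
- port_slot (a point): Centre of the slot in the top of the blue card magazine, level with its yellow rim, the magazine's highest part, 198 mm up. Slot 92 mm along own y, 44 mm along own x, z up, straight-walled; only the block's 76 x 28 mm end fits. Rim 6 mm wide, 3 mm proud. Magazine fixed, 88 x 116 mm at the top, foot 120 x 140 mm, clear front on its -x side. The flap lies 9 mm below the rim.
- port_floor (a point): Centre of the shaft's floor inside the magazine, 189 mm straight below the slot's rim; the shaft is 92 mm along y and 66 mm along x. Let go with about 70 mm of its length through the slot, the block slides down to this floor by its own weight and stands there clear of the flap.
- flap (a joint): Orange dust flap under the slot, hinged along the slot's long +x side and swinging down into the shaft: 0 shut, 1.5 rad hanging straight down, clear of the slot. A weak spring shuts it (about 0.2 N at its edge when shut, 0.3 N when open).
- balm: Round white balm tin, 90 mm diameter, 32 mm high, origin at the centre of its underside; bystander, loose, stays where it is.
- roll: Green and white roll of labels standing upright, 60 mm diameter, 74 mm high, origin at the centre of its underside; bystander, loose, stays where it is.
There are look-alikes about, which are no part of the job. Leave any red look-alike of the part that bears cards_mid alone.

How it is judged:
By the outcome, as a careful person would: the job done as asked, in the order asked, and still so for the second after the job is handed in, with the robot touching nothing.
It also fails if it takes over 56 s, if anything falls off the work surface, if the arm or the gripper's body presses on something with over 40 N, if the wrist force passes 120 N, or if a joint passes its speed limit or range.

ROBOT

A 7-joint arm with a two-finger parallel gripper is mounted at the origin on the work surface; the furniture and walls round the work are solid. World frame = base frame: x ahead of the robot, y to its left, z up, the work surface at z = 0. Lengths are in m, angles in rad, forces in N, time in s.
With the tool pointing down it reaches from about 0.425 to 0.925 m from the base axis. Payload 6.8 kg.
Tool frame: the origin (TCP) lies between the finger pads; the fingertips stand 11 mm ahead of it and the grasp point (between the pads) lies 8 mm behind it; z points along the fingers, y is the line along which they close (so a half turn about z gives the same grasp; the last joint's range is limited). The gripper opens to 85 mm and grips with 20 to 120 N. Pads are 22 mm wide; open, the fingers measure 114 mm over their backs; the gripper's body (76 mm by 85 mm) begins 54 mm behind the grasp point. The pads swing forward as they close: fully open they stand 13 mm farther back than shut.
Start: joints at [1.109, 0.477, 0.022, 1.555, -0.011, 1.109, -0.083], TCP at [0.234, -0.633, 0.242] pointing down, gripper open.
Joint ranges: [-2.96, 2.96], [-0.34, 2.1], [-1.41, 1.46], [0.24, 2.44], [-1.37, 4.51], [0.17, 1.92], [-2.96, 2.96]. Speed limits (rad/s): [2.39, 2.39, 3.14, 3.14, 3.14, 3.14, 3.14].

INTERFACE

Orientations are given as a rotation vector (axis times angle).
In Python, from bench import r gives the robot as it stands.
- The arm moves only by the tool send_rows, never from a script. Its argument "deltas" is a list of rows, each an object of numbers: "dx", "dy", "dz": the shift along the world's x, y, z in mm; "rx", "ry", "rz": the turn, a rotation vector about the world's x, y, z in degrees. A call has 1 to 5 rows; each row is the pose to reach, as a shift and turn from the pose commanded when the call began; what a row does not reach only later rows make up. A row lasts 1/12 s, in which the tool goes at most 41.7 mm and 7.16 degrees, less where a joint would pass 70% of its speed; a pose out of reach is approached as far as the arm can. A call with a gripper value outside its range is refused whole. "jaw" is the finger opening in mm, from 0 to 85.4, set as the call begins (left out, the last holds). The fingers move at their own pace and stop on an object; "newtons" is the grip in N (left out, the last holds). Time passes only in rows, so rows that repeat a pose let the fingers close. It gives the time, the measured TCP pose, the force, the opening and the grip force at its end, in the units of the state.
- r.get_obs(): the state, without advancing time (a new reading comes with each control period).
- r.grab_frame(name): name is "side" or "top" or "wrist"; returns a dict with "frame" (384x512x3 uint8, blue, green, red), "z_map" (384x512 float32, m along the optical axis (not along the pixel's ray), 0 where there is no reading), "vertical_fov" (degrees; the focal length in pixels is half the picture's height over the tangent of half this angle, whatever the lens; pixels are square), "cx", "cy" (the principal point, pixels), "xyz" and "orientation" of the camera in the world. Camera axes: x right, y down, z forward; pixel columns grow to the right and rows downward; lengths in m; the calibration is good to about 2 mm. A picture is of the moment at which its call begins.
- r.hand_in(): hands the job in; it is judged then, once.
The state is a dict: "clock": time; "joints": joint angles; "qvel": joint speeds; "tau": joint torques, N m; "tcp_pos": TCP position; "orientation": TCP orientation; "contact_force": force on the tool from outside, world axes, zero at the start; "moment": the same for the moment, N m; "grip_width": finger opening in m; "gripper_force": force on a finger pad.
Only numpy, scipy, OpenCV 4.12 (cv2) and the standard library are available. Lean on these libraries where they do the work, as an engineer would, in place of code of your own. Each camera call takes 0.05 s, during which the arm holds its last target. There are 200 camera calls.

## Working session

There is one attempt and no reset: what is moved stays moved. The work goes in short steps, Python scripts to look and compute and a tool call to move; the robot and the scene stay as the last step left them, time stands still between calls to the robot, and variables do not carry over. Pictures are saved under pics/ and viewed, at most 10 in all, crops included, and the job is handed in when it is done.

Besides the shell and the picture viewer there is one more tool, called after ">>>" as a command line: name --argument value ..., lists and objects as JSON in quotes. send_rows: Moves the arm, as the interface text tells. Its arguments: {"type":"object","properties":{"deltas":{"type":"array","items":{"type":"object","properties":{"dx":{"type":"number"},"dy":{"type":"number"},"dz":{"type":"number"},"rx":{"type":"number"},"ry":{"type":"number"},"rz":{"type":"number"}}}},"jaw":{"type":"number"},"newtons":{"type":"number"}},"required":["deltas"]}

```bash
mkdir -p pics; cat > h.py <<'E'
import numpy as np,cv2
from scipy.spatial.transform import Rotation as R
from bench import r
def cloud(d):
    z=d["z_map"];h,w=z.shape;f=h/2/np.tan(np.radians(d["vertical_fov"])/2)
    v,u=np.mgrid[:h,:w]
    p=np.stack([(u-d["cx"])/f*z,(v-d["cy"])/f*z,z],-1)
    o=np.array(d["orientation"],float)
    M=o if o.shape==(3,3) else R.from_rotvec(o).as_matrix()
    P=p@M.T+np.array(d["xyz"]);P[z==0]=np.nan
    return P
E
python3 - <<'E'
from h import *
fs=[]
for n in("side","top","wrist"):
    d=r.grab_frame(n);np.savez(n+"0.npz",**d);cv2.imwrite(f"pics/{n}0.png",d["frame"]);print(n,d["xyz"],d["orientation"],d["vertical_fov"])
    fs.append(d["frame"])
cv2.imwrite("pics/all0.png",cv2.resize(np.vstack([np.hstack(fs[:2]),np.hstack([fs[2],fs[2]*0])]),(800,600)))
o=r.get_obs();print(o)
E
```

```text
side [0.47849226 0.85635333 0.92132842] [-0.03778654 -2.85262208  1.29483801] 51.386710827013566
top [ 0.27922369 -0.05548159  1.48062147] [-2.17423282  2.12941696 -0.15368268] 45.57923779942935
wrist [ 0.30156841 -0.60772888  0.37355974] [ 2.37812037 -1.657776   -0.23988249] 69.64678045714881
{'clock': 0.15, 'joints': array([ 1.10889691,  0.47764399,  0.02236195,  1.55618998, -0.01150957,
        1.10929342, -0.08311478]), 'qvel': array([-0.00099496, -0.00297961, -0.00024596, -0.00100901,  0.00141405,
       -0.00062238,  0.00056006]), 'tau': array([ 3.12241413e-03, -5.96919608e+01,  1.61054827e+00, -2.81490916e+01,
        1.27538881e-02,  6.49110079e-03,  1.47552669e-05]), 'tcp_pos': array([ 0.23370617, -0.63279647,  0.24154121]), 'orientation': array([-3.09122622e+00, -5.52590359e-01,  5.38252426e-04]), 'contact_force': array([-1.11143622, -0.09574959, -0.07530454]), 'moment': array([-0.00842198,  0.00946876,  0.03874618]), 'gripper_force': 0.0, 'grip_width': 0.08539382720060486}
```

View pics/all0.png

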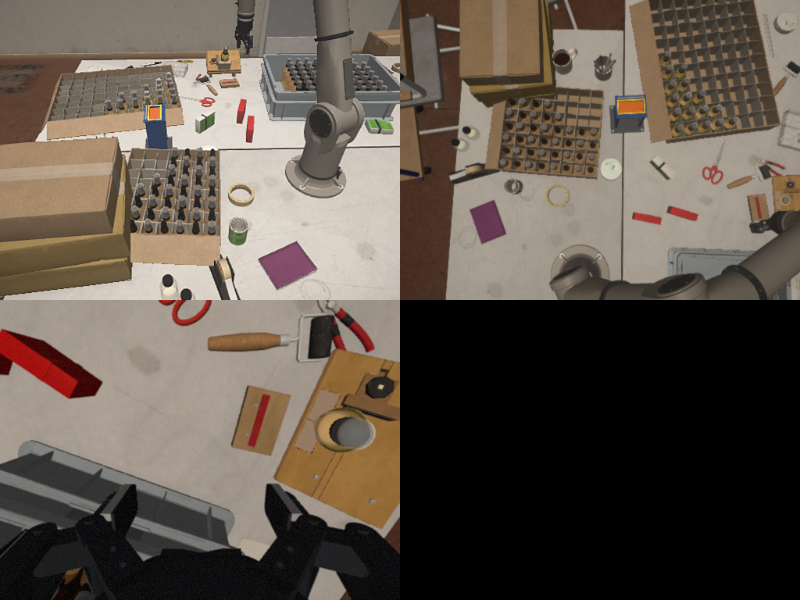

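```bash
python3 - <<'E'
from h import *
d=dict(np.load("top0.npz"));P=cloud(d);im=d["frame"]
hsv=cv2.cvtColor(im,cv2.COLOR_BGR2HSV)
def rect(q,n):
    (c,s,a)=cv2.minAreaRect((q[:,:2]*1000).astype(np.float32));print(n,len(q),"c",np.round(c,1),"s",np.round(s,1),"a",round(a,1),"z",np.round(np.percentile(q[:,2],[5,50,95]),4))
    print("  box",np.round(cv2.boxPoints((c,s,a)),0).tolist())
roi=np.zeros(im.shape[:2],bool);roi[190:245,305:365]=1
t=roi&(P[...,2]>.068)&(P[...,2]<.095);rect(P[t],"blocktop")
g=roi&(P[...,2]>.01)&(P[...,2]<.1);rect(P[g],"blockall")
roi[:]=0;roi[110:180,265:325]=1
t=roi&(P[...,2]>.185)&(P[...,2]<.215);rect(P[t],"mag top")
y=t&(hsv[...,0]>=20)&(hsv[...,0]<35)&(hsv[...,1]>120);rect(P[y],"yellow")
o=roi&(hsv[...,0]<19)&(hsv[...,0]>5)&(hsv[...,1]>150);rect(P[o],"orange")
a=im[185:255,300:370];b=im[110:180,260:330]
cv2.imwrite("pics/crop0.png",cv2.resize(np.hstack([a,b]),None,fx=5,fy=5,interpolation=cv2.INTER_NEAREST))
E
```

```text
blocktop 334 c [ 428.8 -322.7] s [104.3  29.5] a 45.8 z [0.0721 0.078  0.0831]
  box [[382.0, -350.0], [403.0, -370.0], [476.0, -296.0], [455.0, -275.0]]
blockall 497 c [ 420.7 -328.5] s [165.2 173.6] a 1.2 z [0.0111 0.0759 0.0825]
  box [[336.0, -243.0], [340.0, -417.0], [505.0, -414.0], [502.0, -240.0]]
mag top 1141 c [ 639.3 -180.5] s [ 87.3 116.6] a 4.2 z [0.1866 0.1941 0.201 ]
  box [[592.0, -126.0], [600.0, -242.0], [687.0, -235.0], [679.0, -119.0]]
yellow 184 c [ 638.8 -180.1] s [ 58.3 103.1] a 4.3 z [0.1942 0.1982 0.2025]
  box [[606.0, -131.0], [614.0, -234.0], [672.0, -229.0], [664.0, -127.0]]
orange 473 c [ 642.1 -181.2] s [91.5 56.3] a 89.7 z [nan nan nan]
  box [[614.0, -227.0], [670.0, -227.0], [671.0, -136.0], [614.0, -135.0]]
```

View pics/crop0.png

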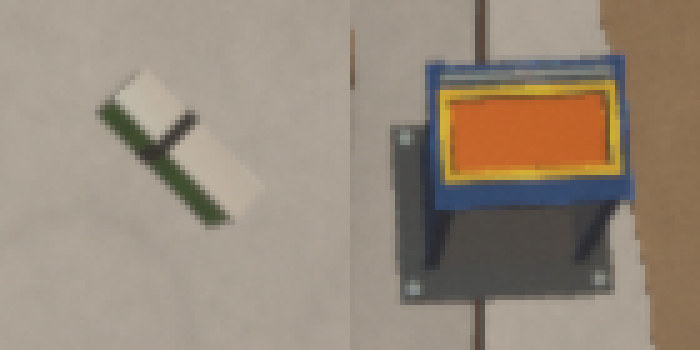

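>>> send_rows --deltas '[{"dx":40,"dy":0,"dz":0,"rz":6},{"dx":60,"dy":35,"dz":0,"rz":12},{"dx":80,"dy":70,"dz":0,"rz":18},{"dx":100,"dy":105,"dz":0,"rz":25.5},{"dx":115,"dy":140,"dz":0,"rz":25.5}]'

```text
$.deltas[0]: bad value
```

```bash
python3 - <<'E'
from h import *
d=dict(np.load("top0.npz"));P=cloud(d);im=d["frame"]
hsv=cv2.cvtColor(im,cv2.COLOR_BGR2HSV)
m=(((hsv[...,0]<6)|(hsv[...,0]>174))&(hsv[...,1]>150)&(hsv[...,2]>60)).astype(np.uint8)
n,l,s,c=cv2.connectedComponentsWithStats(m)
for i in range(1,n):
    if s[i,4]>60: 
        q=P[l==i];print(s[i].tolist(),np.round(np.nanmin(q,0),3),np.round(np.nanmax(q,0),3))
E
```

```text
[392, 212, 21, 23, 115] [ 0.375 -0.578  0.005] [ 0.446 -0.513  0.02 ]
[455, 252, 8, 27, 89] [ 0.239 -0.726  0.015] [ 0.32  -0.705  0.029]
[346, 265, 35, 17, 302] [ 0.226 -0.452  0.07 ] [ 0.273 -0.349  0.086]
[299, 273, 35, 14, 281] [ 0.209 -0.309  0.06 ] [ 0.246 -0.206  0.086]
```

>>> send_rows --deltas '[{"dx":30,"dy":25,"dz":0,"rx":0,"ry":0,"rz":5},{"dx":50,"dy":60,"dz":0,"rx":0,"ry":0,"rz":10},{"dx":70,"dy":95,"dz":0,"rx":0,"ry":0,"rz":15},{"dx":90,"dy":130,"dz":0,"rx":0,"ry":0,"rz":20},{"dx":110,"dy":165,"dz":0,"rx":0,"ry":0,"rz":25.5}]'

```text
clock: 0.57
tcp_pos: [0.3444, -0.4663, 0.242]
orientation: [-2.891, -1.228, 0.0]
contact_force: [-0.7, -0.0, 0.0]
grip_width: 0.0852
gripper_force: 0.0
```

>>> send_rows --deltas '[{"dx":15,"dy":30,"dz":0,"rx":0,"ry":0,"rz":0},{"dx":30,"dy":60,"dz":0,"rx":0,"ry":0,"rz":0},{"dx":40,"dy":85,"dz":0,"rx":0,"ry":0,"rz":0},{"dx":50,"dy":110,"dz":0,"rx":0,"ry":0,"rz":0},{"dx":50,"dy":110,"dz":0,"rx":0,"ry":0,"rz":0}]'

```text
clock: 0.98
tcp_pos: [0.3967, -0.3523, 0.2423]
orientation: [-2.888, -1.232, -0.003]
contact_force: [0.7, 0.5, 0.1]
grip_width: 0.0852
gripper_force: 0.0
```

```bash
cat > blk.py <<'E'
from h import *
d=r.grab_frame("wrist");P=cloud(d);cv2.imwrite("pics/w1.png",d["frame"])
t=(P[...,2]>.072)&(P[...,2]<.086)
n,l,s,_=cv2.connectedComponentsWithStats(t.astype(np.uint8))
for i in range(1,n):
    if s[i,4]>300:
        q=P[l==i];c,sz,a=cv2.minAreaRect((q[:,:2]*1000).astype(np.float32));print(s[i].tolist(),np.round(c,1),np.round(sz,1),round(a,1),np.nanmedian(q[:,2]))
E
python3 blk.py
```

```text
[312, 0, 68, 58, 1698] [ 561.  -299.3] [56.8 31.6] 11.2 0.07965376298496882
[420, 0, 40, 42, 406] [ 621.8 -363.4] [40.4 18.7] 87.2 0.0809317124882957
[354, 71, 158, 145, 868] [ 558.1 -469. ] [  9.  247.2] 7.2 0.07917534479060348
[248, 81, 29, 102, 2687] [ 432.  -322.2] [105.1  28.8] 45.1 0.07848880433131816
[56, 173, 82, 84, 2399] [ 230.9 -258.7] [105.2  30.6] 79.8 0.07836962483158039
[176, 243, 55, 74, 1776] [ 251.7 -400.3] [105.7  30.4] 75.0 0.0784072869008999
```

View pics/w1.png

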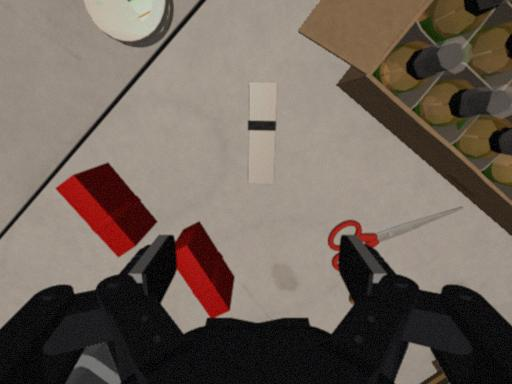

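>>> send_rows --deltas '[{"dx":0,"dy":0,"dz":0,"rx":-5,"ry":4.8,"rz":0},{"dx":0,"dy":0,"dz":0,"rx":-10,"ry":9.6,"rz":0},{"dx":0,"dy":0,"dz":0,"rx":-15,"ry":14.4,"rz":0},{"dx":0,"dy":0,"dz":0,"rx":-20,"ry":19.2,"rz":0},{"dx":0,"dy":0,"dz":0,"rx":-25,"ry":24,"rz":0}]'

```text
clock: 1.45
tcp_pos: [0.3942, -0.3595, 0.2435]
orientation: [2.568, 1.081, -0.805]
contact_force: [-0.2, 0.5, -0.4]
grip_width: 0.0853
gripper_force: 0.0
```

>>> send_rows --deltas '[{"dx":0,"dy":0,"dz":0,"rx":-3.65,"ry":3.7,"rz":0},{"dx":0,"dy":0,"dz":0,"rx":-7.3,"ry":7.4,"rz":0},{"dx":0,"dy":0,"dz":0,"rx":-7.3,"ry":7.4,"rz":0}]'

```text
clock: 1.7
tcp_pos: [0.3952, -0.3563, 0.2398]
orientation: [2.441, 1.042, -1.02]
contact_force: [0.0, 0.0, 0.5]
grip_width: 0.0854
gripper_force: 0.0
```

```bash
python3 -c "
from h import *
o=r.get_obs();print(o['joints'].round(3),o['tcp_pos'],R.from_rotvec(o['orientation']).as_matrix().round(3))"
```

```text
[ 0.331  0.442 -0.125  1.857  0.708  1.404 -0.886] [ 0.39517731 -0.35629679  0.23976696] [[ 0.486  0.721 -0.495]
 [ 0.51  -0.693 -0.51 ]
 [-0.71  -0.005 -0.704]]
```

>>> send_rows --deltas '[{"dx":0,"dy":0,"dz":0,"rx":5,"ry":-4.9,"rz":0},{"dx":0,"dy":0,"dz":0,"rx":10,"ry":-9.8,"rz":0},{"dx":0,"dy":0,"dz":0,"rx":15,"ry":-14.6,"rz":0},{"dx":0,"dy":0,"dz":0,"rx":20,"ry":-19.5,"rz":0},{"dx":0,"dy":0,"dz":0,"rx":25,"ry":-24.3,"rz":0}]'

```text
clock: 2.12
tcp_pos: [0.3941, -0.3601, 0.2443]
orientation: [2.82, 1.189, -0.237]
contact_force: [0.9, 0.7, -0.3]
grip_width: 0.0847
gripper_force: 0.0
```

>>> send_rows --deltas '[{"dx":-5,"dy":-5,"dz":-10,"rx":5,"ry":-4.9,"rz":0},{"dx":-10,"dy":-10,"dz":-20,"rx":10,"ry":-9.8,"rz":0},{"dx":-15,"dy":-15,"dz":-30,"rx":15,"ry":-14.6,"rz":0},{"dx":-20,"dy":-20,"dz":-40,"rx":20,"ry":-19.5,"rz":0},{"dx":-20,"dy":-20,"dz":-50,"rx":25,"ry":-24.3,"rz":0}]'

```text
clock: 2.53
tcp_pos: [0.3719, -0.3829, 0.1939]
orientation: [-2.695, -1.131, -0.6]
contact_force: [-0.7, 0.0, -0.0]
grip_width: 0.0853
gripper_force: 0.0
```

>>> send_rows --deltas '[{"dx":0,"dy":0,"dz":-10,"rx":5,"ry":-4.9,"rz":0},{"dx":0,"dy":0,"dz":-20,"rx":10,"ry":-9.8,"rz":0},{"dx":0,"dy":0,"dz":-30,"rx":14.5,"ry":-14,"rz":0},{"dx":0,"dy":0,"dz":-40,"rx":14.5,"ry":-14,"rz":0},{"dx":0,"dy":0,"dz":-40,"rx":14.5,"ry":-14,"rz":0}]'

```text
clock: 2.95
tcp_pos: [0.3711, -0.38, 0.1496]
orientation: [-2.453, -1.026, -1.007]
contact_force: [0.4, 0.4, -0.2]
grip_width: 0.0851
gripper_force: 0.0
```

```bash
python3 -c "
from h import *
o=r.get_obs();print(o['joints'].round(3),o['tcp_pos'],R.from_rotvec(o['orientation']).as_matrix().round(3))"; python3 blk.py
```

```text
[ 1.359  0.584 -0.361  1.901 -0.66   1.027  0.702] [ 0.3710983  -0.37999138  0.14964518] [[ 0.5    0.713  0.492]
 [ 0.505 -0.701  0.503]
 [ 0.704 -0.003 -0.711]]
[17, 0, 211, 73, 1907] [452.3 -21.6] [150.7 302.1] 46.0 0.07891830808687761
[29, 0, 46, 48, 464] [405.1  40.4] [147.3  18.4] 86.1 0.07852564052751666
[80, 0, 33, 32, 348] [454.2  15.3] [106.8  17.8] 82.1 0.07882626588182652
[120, 0, 29, 23, 355] [501.7  -7.7] [80.4 28.6] 69.6 0.08039309151256646
[306, 0, 116, 115, 2433] [ 664.2 -283.2] [265.8  33.7] 10.1 0.07928924326374784
[248, 11, 100, 44, 997] [ 617.4 -199.9] [ 64.6 130.1] 39.6 0.0792590544224295
[352, 127, 160, 91, 1992] [ 551.  -422.2] [  4.1 151.6] 9.2 0.07908625531640691
[244, 135, 34, 105, 3286] [ 432.2 -322.4] [106.   28.6] 45.1 0.07872769814515387
[0, 230, 36, 98, 2185] [ 241.1 -245.5] [75.9 22.2] 71.1 0.07865999745643526
[93, 359, 28, 25, 480] [ 257.4 -355.6] [15.5 15.2] 72.9 0.07869523295943097
```

>>> send_rows --deltas '[{"dx":5,"dy":3,"dz":-26,"rx":0,"ry":0,"rz":0},{"dx":11,"dy":7,"dz":-52,"rx":0,"ry":0,"rz":0},{"dx":21,"dy":17,"dz":-66,"rx":0,"ry":0,"rz":0},{"dx":31,"dy":27,"dz":-80,"rx":0,"ry":0,"rz":0},{"dx":41,"dy":37,"dz":-94,"rx":0,"ry":0,"rz":0}]'

```text
clock: 3.42
tcp_pos: [0.4172, -0.3407, 0.0597]
orientation: [-2.45, -1.042, -1.008]
contact_force: [0.8, -0.4, 0.0]
grip_width: 0.0855
gripper_force: 0.0
```

>>> send_rows --deltas '[{"dx":0,"dy":0,"dz":0,"rx":0,"ry":0,"rz":0},{"dx":0,"dy":0,"dz":0,"rx":0,"ry":0,"rz":0}]'

```text
clock: 3.58
tcp_pos: [0.4164, -0.3402, 0.0599]
orientation: [-2.447, -1.041, -1.009]
contact_force: [-0.4, -1.5, 0.9]
grip_width: 0.0855
gripper_force: 0.0
```

```bash
sed -i 's/w1.png/w2.png/' blk.py; python3 -c "
from h import *
d=r.grab_frame('side');a=d['frame'][110:230,200:370]
w=r.grab_frame('wrist')['frame']
cv2.imwrite('pics/s2.png',np.hstack([cv2.resize(a,(425,300)),cv2.resize(w,(375,300))]))
o=r.get_obs();print(o['tcp_pos'],o['contact_force'])"
```

```text
[ 0.41544423 -0.34242538  0.05989719] [-0.08994732 -0.11562603  0.45338854]
```

View pics/s2.png

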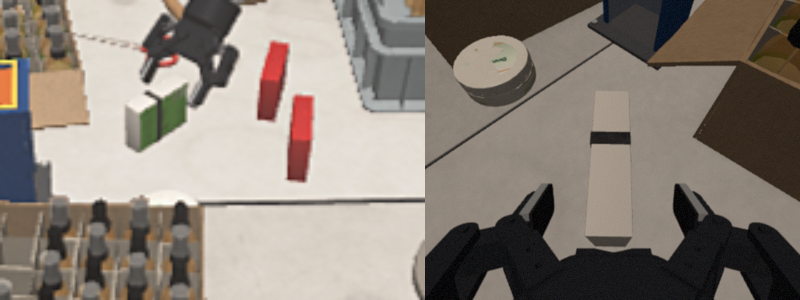

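>>> send_rows --deltas '[{"dx":0,"dy":0,"dz":-4,"rx":0,"ry":0,"rz":0},{"dx":0,"dy":0,"dz":-4,"rx":0,"ry":0,"rz":0}]'

```text
clock: 3.85
tcp_pos: [0.4145, -0.3425, 0.0546]
orientation: [-2.451, -1.035, -1.009]
contact_force: [-0.4, 0.1, -0.1]
grip_width: 0.0857
gripper_force: 0.0
```

>>> send_rows --deltas '[{"dx":0,"dy":0,"dz":-4,"rx":0,"ry":0,"rz":0},{"dx":0,"dy":0,"dz":-4,"rx":0,"ry":0,"rz":0},{"dx":0,"dy":0,"dz":-4,"rx":0,"ry":0,"rz":0},{"dx":0,"dy":0,"dz":-4,"rx":0,"ry":0,"rz":0},{"dx":0,"dy":0,"dz":-4,"rx":0,"ry":0,"rz":0}]' --jaw 15 --newtons 60

```text
clock: 4.27
tcp_pos: [0.4148, -0.3413, 0.0504]
orientation: [-2.448, -1.034, -1.01]
contact_force: [0.7, -0.2, 0.8]
grip_width: 0.0276
gripper_force: 58.7
```

>>> send_rows --deltas '[{"dx":0,"dy":0,"dz":0,"rx":0,"ry":0,"rz":0},{"dx":0,"dy":0,"dz":0,"rx":0,"ry":0,"rz":0},{"dx":0,"dy":0,"dz":0,"rx":0,"ry":0,"rz":0},{"dx":0,"dy":0,"dz":0,"rx":0,"ry":0,"rz":0},{"dx":0,"dy":0,"dz":0,"rx":0,"ry":0,"rz":0}]'

```text
clock: 4.68
tcp_pos: [0.4148, -0.3413, 0.0504]
orientation: [-2.448, -1.035, -1.01]
contact_force: [-2.2, -0.4, 1.0]
grip_width: 0.0277
gripper_force: 59.0
```

>>> send_rows --deltas '[{"dx":0,"dy":0,"dz":20,"rx":0,"ry":0,"rz":0},{"dx":-5,"dy":-5,"dz":45,"rx":0,"ry":0,"rz":0},{"dx":-15,"dy":-15,"dz":70,"rx":-4,"ry":3.9,"rz":0},{"dx":-22,"dy":-22,"dz":90,"rx":-9,"ry":8.75,"rz":0},{"dx":-30,"dy":-30,"dz":100,"rx":-14,"ry":13.6,"rz":0}]'

```text
clock: 5.1
tcp_pos: [0.3845, -0.3735, 0.1527]
orientation: [-2.688, -1.132, -0.598]
contact_force: [1.1, 0.2, -3.2]
grip_width: 0.0277
gripper_force: 59.3
```

>>> send_rows --deltas '[{"dx":0,"dy":0,"dz":0,"rx":-5,"ry":4.9,"rz":0},{"dx":0,"dy":0,"dz":0,"rx":-10,"ry":9.8,"rz":0},{"dx":0,"dy":0,"dz":0,"rx":-15,"ry":14.6,"rz":0},{"dx":0,"dy":0,"dz":0,"rx":-20,"ry":19.5,"rz":0},{"dx":0,"dy":0,"dz":0,"rx":-25,"ry":24.3,"rz":0}]'

```text
clock: 5.52
tcp_pos: [0.3854, -0.3713, 0.1514]
orientation: [2.821, 1.192, -0.241]
contact_force: [-0.4, 1.1, -3.6]
grip_width: 0.0272
gripper_force: 59.2
```

>>> send_rows --deltas '[{"dx":0,"dy":0,"dz":0,"rx":-5,"ry":4.9,"rz":0},{"dx":0,"dy":0,"dz":0,"rx":-10,"ry":9.8,"rz":0},{"dx":0,"dy":0,"dz":0,"rx":-15,"ry":14.6,"rz":0},{"dx":0,"dy":0,"dz":0,"rx":-20,"ry":19.5,"rz":0},{"dx":0,"dy":0,"dz":0,"rx":-25.5,"ry":24.8,"rz":0}]'

```text
clock: 5.93
tcp_pos: [0.3863, -0.3704, 0.1508]
orientation: [2.446, 1.035, -1.009]
contact_force: [0.3, 0.2, -3.0]
grip_width: 0.0276
gripper_force: 59.3
```

>>> send_rows --deltas '[{"dx":0,"dy":0,"dz":-15,"rx":0,"ry":0,"rz":0},{"dx":0,"dy":0,"dz":-30,"rx":0,"ry":0,"rz":0},{"dx":0,"dy":0,"dz":-30,"rx":0,"ry":0,"rz":0}]'

```text
clock: 6.18
tcp_pos: [0.3828, -0.3707, 0.117]
orientation: [2.455, 1.038, -1.009]
contact_force: [-0.4, 0.3, -3.5]
grip_width: 0.0273
gripper_force: 59.3
```

```bash
python3 -c "
from h import *
o=r.get_obs();print(o['joints'].round(3),o['tcp_pos'],R.from_rotvec(o['orientation']).as_matrix().round(3))
d=r.grab_frame('side');np.savez('s3.npz',**d);a=d['frame'][110:230,200:370]
w=r.grab_frame('wrist')['frame']
cv2.imwrite('pics/s3.png',np.hstack([cv2.resize(a,(425,300)),cv2.resize(w,(375,300))]))"
```

```text
[ 0.144  0.613  0.163  1.945  0.659  1.104 -0.935] [ 0.38275767 -0.37068795  0.11701835] [[ 0.495  0.716 -0.492]
 [ 0.513 -0.698 -0.5  ]
 [-0.702 -0.005 -0.712]]
```

View pics/s3.png

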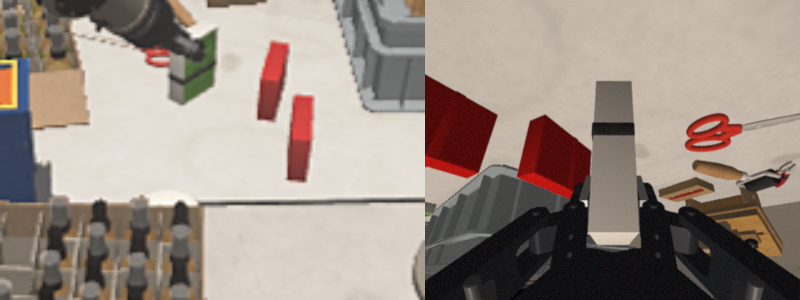

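>>> send_rows --deltas '[{"dx":0,"dy":0,"dz":-12,"rx":0,"ry":0,"rz":0},{"dx":0,"dy":0,"dz":-22,"rx":0,"ry":0,"rz":0},{"dx":0,"dy":0,"dz":-30,"rx":0,"ry":0,"rz":0},{"dx":0,"dy":0,"dz":-32,"rx":0,"ry":0,"rz":0},{"dx":0,"dy":0,"dz":-32,"rx":0,"ry":0,"rz":0}]'

```text
clock: 6.7
tcp_pos: [0.3844, -0.3712, 0.0876]
orientation: [2.452, 1.036, -1.008]
contact_force: [0.4, 0.6, -2.1]
grip_width: 0.0272
gripper_force: 59.3
```

>>> send_rows --deltas '[{"dx":0,"dy":0,"dz":-1,"rx":0,"ry":0,"rz":0},{"dx":0,"dy":0,"dz":-2,"rx":0,"ry":0,"rz":0},{"dx":0,"dy":0,"dz":-2,"rx":0,"ry":0,"rz":0}]'

```text
clock: 6.95
tcp_pos: [0.3851, -0.3712, 0.0864]
orientation: [2.451, 1.036, -1.006]
contact_force: [0.5, -0.5, -1.4]
grip_width: 0.0273
gripper_force: 59.3
```

>>> send_rows --deltas '[{"dx":0,"dy":0,"dz":-1.5,"rx":0,"ry":0,"rz":0},{"dx":0,"dy":0,"dz":-1.5,"rx":0,"ry":0,"rz":0},{"dx":0,"dy":0,"dz":-1.5,"rx":0,"ry":0,"rz":0}]'

```text
clock: 7.2
tcp_pos: [0.385, -0.3712, 0.0848]
orientation: [2.451, 1.036, -1.006]
contact_force: [-0.3, -0.0, -1.7]
grip_width: 0.0275
gripper_force: 59.3
```

```bash
cat > mv.py <<'E'
import sys
from h import *
d=r.grab_frame(sys.argv[1]);P=cloud(d);im=d["frame"];hsv=cv2.cvtColor(im,cv2.COLOR_BGR2HSV)
g=(hsv[...,0]>45)&(hsv[...,0]<85)&(hsv[...,1]>90)&(abs(P[...,0]-.38)<.12)&(abs(P[...,1]+.37)<.12)
n,l,s,_=cv2.connectedComponentsWithStats(g.astype(np.uint8))
i=1+np.argmax(s[1:,4]);q=P[l==i];q=q[q[:,2]>-.05]
m=q.mean(0);w,v=np.linalg.eigh(np.cov((q-m).T));print(s[i],m.round(4),"normal",v[:,0].round(3),"z",np.percentile(q[:,2],[1,99]).round(4))
b=cv2.boxPoints(cv2.minAreaRect(np.argwhere(l==i)[:,::-1].astype(np.float32)))
for x,y in b: print((x,y),P[int(np.clip(y,0,383)),int(np.clip(x,0,511))].round(3))
E
python3 mv.py side
```

```text
[273 144  11  14  69] [ 0.3672 -0.3646  0.028 ] normal [-0.723  0.69  -0.043] z [0.0121 0.0444]
(np.float32(270.0769), np.float32(152.61536)) [ 0.398 -0.347  0.035]
(np.float32(283.0), np.float32(143.99997)) [ 0.347 -0.384  0.049]
(np.float32(285.9231), np.float32(148.38458)) [ 0.335 -0.416  0.002]
(np.float32(273.0), np.float32(156.99997)) [ 0.386 -0.347  0.016]
```

>>> send_rows --deltas '[{"dx":0,"dy":0,"dz":-1.5,"rx":0,"ry":0,"rz":0},{"dx":0,"dy":0,"dz":-1.5,"rx":0,"ry":0,"rz":0}]'

```text
clock: 7.42
tcp_pos: [0.3848, -0.3711, 0.0831]
orientation: [2.452, 1.036, -1.007]
contact_force: [-0.3, 0.0, -2.4]
grip_width: 0.0273
gripper_force: 59.3
```

>>> send_rows --deltas '[{"dx":0,"dy":0,"dz":-1,"rx":0,"ry":0,"rz":0},{"dx":0,"dy":0,"dz":-1,"rx":0,"ry":0,"rz":0}]'

```text
clock: 7.58
tcp_pos: [0.3848, -0.3712, 0.0821]
orientation: [2.451, 1.036, -1.007]
contact_force: [0.3, 0.2, -1.5]
grip_width: 0.0274
gripper_force: 59.3
```

>>> send_rows --deltas '[{"dx":0,"dy":0,"dz":-1,"rx":0,"ry":0,"rz":0},{"dx":0,"dy":0,"dz":-1,"rx":0,"ry":0,"rz":0}]'

```text
clock: 7.75
tcp_pos: [0.3848, -0.3712, 0.0812]
orientation: [2.451, 1.036, -1.007]
contact_force: [0.5, -0.1, -2.2]
grip_width: 0.0275
gripper_force: 59.3
```

>>> send_rows --deltas '[{"dx":0,"dy":0,"dz":-1,"rx":0,"ry":0,"rz":0},{"dx":0,"dy":0,"dz":-1,"rx":0,"ry":0,"rz":0}]'

```text
clock: 7.92
tcp_pos: [0.385, -0.3712, 0.0806]
orientation: [2.451, 1.036, -1.007]
contact_force: [0.0, 1.2, 1.8]
grip_width: 0.0273
gripper_force: 59.7
```

>>> send_rows --deltas '[{"dx":0,"dy":0,"dz":-0.8,"rx":0,"ry":0,"rz":0},{"dx":0,"dy":0,"dz":-0.8,"rx":0,"ry":0,"rz":0}]'

```text
clock: 8.08
tcp_pos: [0.3851, -0.3711, 0.0805]
orientation: [2.45, 1.035, -1.008]
contact_force: [0.7, 5.6, 7.5]
grip_width: 0.0273
gripper_force: 60.5
```

>>> send_rows --deltas '[{"dx":0,"dy":0,"dz":0.7,"rx":0,"ry":0,"rz":0},{"dx":0,"dy":0,"dz":0.7,"rx":0,"ry":0,"rz":0}]'

```text
clock: 8.25
tcp_pos: [0.385, -0.3712, 0.0806]
orientation: [2.451, 1.035, -1.007]
contact_force: [0.1, 2.4, 2.9]
grip_width: 0.0277
gripper_force: 59.9
```

>>> send_rows --deltas '[{"dx":0,"dy":0,"dz":0,"rx":0,"ry":0,"rz":0},{"dx":0,"dy":0,"dz":0,"rx":0,"ry":0,"rz":0},{"dx":0,"dy":0,"dz":0,"rx":0,"ry":0,"rz":0},{"dx":0,"dy":0,"dz":0,"rx":0,"ry":0,"rz":0},{"dx":0,"dy":0,"dz":0,"rx":0,"ry":0,"rz":0}]' --jaw 70

```text
clock: 8.67
tcp_pos: [0.3848, -0.3713, 0.0801]
orientation: [2.451, 1.036, -1.007]
contact_force: [0.2, 1.6, 0.5]
grip_width: 0.0699
gripper_force: 0.0
```

>>> send_rows --deltas '[{"dx":6,"dy":6,"dz":9,"rx":0,"ry":0,"rz":0},{"dx":18,"dy":18,"dz":26,"rx":0,"ry":0,"rz":0},{"dx":35,"dy":35,"dz":50,"rx":0,"ry":0,"rz":0},{"dx":45,"dy":45,"dz":75,"rx":0,"ry":0,"rz":0},{"dx":45,"dy":45,"dz":110,"rx":0,"ry":0,"rz":0}]'

```text
clock: 9.08
tcp_pos: [0.4329, -0.3223, 0.1901]
orientation: [2.45, 1.045, -1.004]
contact_force: [0.2, -0.6, 0.6]
grip_width: 0.0701
gripper_force: 0.0
```

```bash
python3 mv.py side; cat > top.py <<'E'
import sys
from h import *
d=r.grab_frame(sys.argv[1]);P=cloud(d);cv2.imwrite("pics/"+sys.argv[2],d["frame"])
t=(P[...,2]>.098)&(P[...,2]<.118)&(abs(P[...,0]-.38)<.1)&(abs(P[...,1]+.37)<.1)
n,l,s,_=cv2.connectedComponentsWithStats(t.astype(np.uint8))
for i in range(1,n):
    if s[i,4]>80:
        q=P[l==i];c,sz,a=cv2.minAreaRect((q[:,:2]*1000).astype(np.float32));print(s[i].tolist(),np.round(c,1),np.round(sz,1),round(a,1),np.percentile(q[:,2],[5,50,95]))
E
python3 top.py top t4.png; python3 top.py wrist w4.png
```

```text
[273 131  12  18  79] [ 0.3641 -0.3679  0.0762] normal [ 0.729 -0.685  0.017] z [0.0529 0.1032]
(np.float32(271.96555), np.float32(147.58621)) [ 0.395 -0.342  0.061]
(np.float32(279.34488), np.float32(129.13794)) [ 0.364 -0.387  0.11 ]
(np.float32(286.93106), np.float32(132.17242)) [ 0.322 -0.527  0.003]
(np.float32(279.55173), np.float32(150.6207)) [ 0.362 -0.373  0.024]
[345, 218, 25, 25, 264] [ 377.1 -377.5] [74.5 30.5] 45.3 [0.10189753 0.10787883 0.11301942]
[236, 146, 35, 53, 1661] [ 380.6 -376.4] [76.2 28. ] 45.4 [0.10038583 0.10809992 0.10874819]
```

View pics/w4.png

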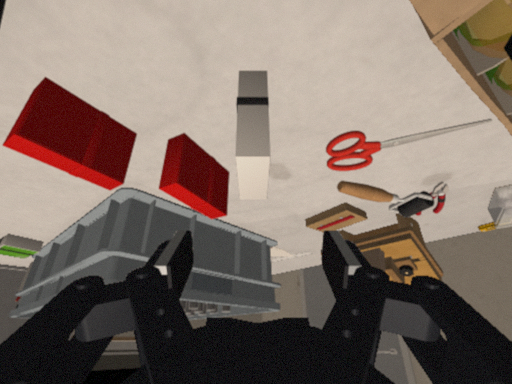

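>>> send_rows --deltas '[{"dx":0,"dy":0,"dz":20,"rx":5,"ry":-4.9,"rz":0},{"dx":-10,"dy":-10,"dz":30,"rx":10,"ry":-9.8,"rz":0},{"dx":-20,"dy":-20,"dz":30,"rx":15,"ry":-14.6,"rz":0},{"dx":-30,"dy":-30,"dz":30,"rx":20,"ry":-19.5,"rz":0},{"dx":-40,"dy":-40,"dz":30,"rx":25,"ry":-24.3,"rz":0}]'

```text
clock: 9.65
tcp_pos: [0.39, -0.3664, 0.221]
orientation: [2.824, 1.194, -0.232]
contact_force: [0.0, 0.3, -0.9]
grip_width: 0.0699
gripper_force: 0.0
```

>>> send_rows --deltas '[{"dx":-6,"dy":-7,"dz":0,"rx":3.6,"ry":-3.5,"rz":0},{"dx":-12,"dy":-14,"dz":0,"rx":7.1,"ry":-7,"rz":0},{"dx":-12,"dy":-14,"dz":0,"rx":7.1,"ry":-7,"rz":0},{"dx":-12,"dy":-14,"dz":0,"rx":7.1,"ry":-7,"rz":0}]'

```text
clock: 9.98
tcp_pos: [0.3755, -0.3816, 0.2198]
orientation: [-2.896, -1.214, -0.003]
contact_force: [0.3, -0.1, 0.3]
grip_width: 0.0699
gripper_force: 0.0
```

```bash
cat > st.py <<'E'
from h import *
o=r.get_obs();M=R.from_rotvec(o['orientation']).as_matrix();print(o['joints'].round(3),o['tcp_pos'].round(4));print(M.round(4))
a=np.cross(M[:,2],[0,0,-1]);print("level turn deg",np.degrees(a).round(2),"tool y angle",np.degrees(np.arctan2(M[1,1],M[0,1])).round(1))
E
python3 st.py;python3 top.py wrist w5.png
```

```text
[ 0.627  0.272  0.061  1.917 -0.023  0.954 -0.077] [ 0.3755 -0.3816  0.2198]
[[ 7.010e-01  7.132e-01  1.200e-03]
 [ 7.132e-01 -7.010e-01  2.100e-03]
 [ 2.400e-03 -6.000e-04 -1.000e+00]]
level turn deg [-0.12  0.07  0.  ] tool y angle -44.5
[242, 141, 32, 81, 2468] [ 380.2 -377. ] [75.2 28.1] 44.8 [0.10721544 0.10840569 0.10948476]
```

>>> send_rows --deltas '[{"dx":5,"dy":4.5,"dz":-30,"rx":0,"ry":0,"rz":0},{"dx":5,"dy":4.5,"dz":-65,"rx":0,"ry":0,"rz":0},{"dx":5,"dy":4.5,"dz":-95,"rx":0,"ry":0,"rz":0},{"dx":5,"dy":4.5,"dz":-120,"rx":0,"ry":0,"rz":0},{"dx":5,"dy":4.5,"dz":-131,"rx":0,"ry":0,"rz":0}]'

```text
clock: 10.45
tcp_pos: [0.3828, -0.3721, 0.0855]
orientation: [-2.885, -1.227, -0.001]
contact_force: [-0.5, 0.5, 0.1]
grip_width: 0.0701
gripper_force: 0.0
```

>>> send_rows --deltas '[{"dx":0,"dy":0,"dz":0,"rx":0,"ry":0,"rz":0},{"dx":0,"dy":0,"dz":0,"rx":0,"ry":0,"rz":0}]'

```text
clock: 10.62
tcp_pos: [0.3838, -0.3748, 0.0892]
orientation: [-2.891, -1.225, -0.005]
contact_force: [0.0, -0.3, 1.1]
grip_width: 0.0701
gripper_force: 0.0
```

>>> send_rows --deltas '[{"dx":0,"dy":0,"dz":0,"rx":0,"ry":0,"rz":0},{"dx":0,"dy":0,"dz":0,"rx":0,"ry":0,"rz":0},{"dx":0,"dy":0,"dz":0,"rx":0,"ry":0,"rz":0},{"dx":0,"dy":0,"dz":0,"rx":0,"ry":0,"rz":0},{"dx":0,"dy":0,"dz":0,"rx":0,"ry":0,"rz":0}]' --jaw 15 --newtons 60

```text
clock: 11.03
tcp_pos: [0.3831, -0.3758, 0.0906]
orientation: [2.894, 1.222, 0.006]
contact_force: [-1.8, 2.0, 7.4]
grip_width: 0.0272
gripper_force: 58.8
```

```bash
python3 st.py
```

```text
[ 0.627  0.451  0.043  2.015 -0.035  0.674 -0.078] [ 0.3831 -0.3758  0.0906]
[[ 0.6973  0.7168  0.0038]
 [ 0.7168 -0.6973  0.0015]
 [ 0.0037  0.0017 -1.    ]]
level turn deg [-0.09  0.22  0.  ] tool y angle -44.2
```

>>> send_rows --deltas '[{"dx":0,"dy":0,"dz":30,"rx":0,"ry":0,"rz":0},{"dx":0,"dy":0,"dz":65,"rx":0,"ry":0,"rz":0},{"dx":0,"dy":0,"dz":105,"rx":0,"ry":0,"rz":0},{"dx":0,"dy":0,"dz":145,"rx":0,"ry":0,"rz":0},{"dx":0,"dy":0,"dz":180,"rx":0,"ry":0,"rz":0}]'

```text
clock: 11.45
tcp_pos: [0.3826, -0.3757, 0.2722]
orientation: [2.893, 1.222, 0.007]
contact_force: [0.8, -1.3, -2.9]
grip_width: 0.027
gripper_force: 60.4
```

>>> send_rows --deltas '[{"dx":0,"dy":0,"dz":35,"rx":0,"ry":0,"rz":6},{"dx":10,"dy":8,"dz":65,"rx":0,"ry":0,"rz":12},{"dx":30,"dy":24,"dz":70,"rx":0,"ry":0,"rz":18},{"dx":55,"dy":43,"dz":70,"rx":0,"ry":0,"rz":24},{"dx":80,"dy":62,"dz":70,"rx":0,"ry":0,"rz":30}]'

```text
clock: 11.87
tcp_pos: [0.4631, -0.3136, 0.3408]
orientation: [2.475, 1.933, 0.006]
contact_force: [0.3, 0.1, -3.9]
grip_width: 0.0275
gripper_force: 60.5
```

>>> send_rows --deltas '[{"dx":28,"dy":22,"dz":0,"rx":0,"ry":0,"rz":5},{"dx":56,"dy":44,"dz":0,"rx":0,"ry":0,"rz":10},{"dx":84,"dy":66,"dz":0,"rx":0,"ry":0,"rz":15},{"dx":110,"dy":86,"dz":0,"rx":0,"ry":0,"rz":18.4},{"dx":130,"dy":101,"dz":0,"rx":0,"ry":0,"rz":18.4}]'

```text
clock: 12.28
tcp_pos: [0.5945, -0.2099, 0.3392]
orientation: [-2.13, -2.306, -0.006]
contact_force: [-0.3, 0.1, -1.5]
grip_width: 0.0274
gripper_force: 60.5
```

>>> send_rows --deltas '[{"dx":20,"dy":14,"dz":0,"rx":0,"ry":0,"rz":0},{"dx":36,"dy":26,"dz":0,"rx":0,"ry":0,"rz":0},{"dx":36,"dy":26,"dz":0,"rx":0,"ry":0,"rz":0}]'

```text
clock: 12.53
tcp_pos: [0.6315, -0.1819, 0.3386]
orientation: [-2.129, -2.305, -0.009]
contact_force: [1.1, 0.3, -1.6]
grip_width: 0.027
gripper_force: 60.3
```

```bash
python3 st.py; python3 - <<'E'
from h import *
d=r.grab_frame("wrist");P=cloud(d);hsv=cv2.cvtColor(d["frame"],cv2.COLOR_BGR2HSV)
t=r.grab_frame("side")["frame"];s=r.grab_frame("top")["frame"]
cv2.imwrite("pics/m5.png",np.hstack([cv2.resize(d["frame"],(400,300)),cv2.resize(t[60:210,130:330],(400,300))]))
for n,m in (("top",(P[...,2]>.185)&(P[...,2]<.21)),):
    m&=(abs(P[...,0]-.64)<.12)&(abs(P[...,1]+.18)<.12);q=P[m]
    print(n,len(q),cv2.minAreaRect((q[:,:2]*1000).astype(np.float32)))
y=(hsv[...,0]>=20)&(hsv[...,0]<35)&(hsv[...,1]>120)&(abs(P[...,2]-.199)<.01)
print(cv2.minAreaRect((P[y][:,:2]*1000).astype(np.float32)),y.sum(),np.median(P[y][:,2]))
E
```

```text
[ 0.315  0.389 -0.176  1.47   0.062  1.288  0.214] [ 0.6315 -0.1819  0.3386]
[[-0.0793  0.9969  0.0013]
 [ 0.9968  0.0793  0.0064]
 [ 0.0063  0.0018 -1.    ]]
level turn deg [-0.37  0.08  0.  ] tool y angle 4.5
top 4977 ((642.3208618164062, -179.24575805664062), (88.02002716064453, 115.13214874267578), 3.870133399963379)
((640.734619140625, -177.09457397460938), (56.040626525878906, 97.23171997070312), 3.9135427474975586) 880 0.19832133422503687
```

View pics/m5.png

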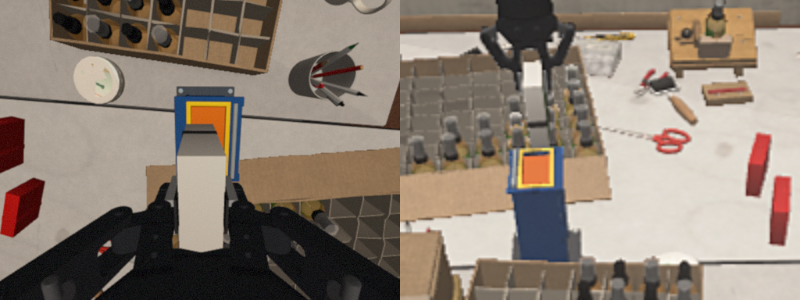

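>>> send_rows --deltas '[{"dx":8.5,"dy":4.5,"dz":0,"rx":-0.3,"ry":0,"rz":0},{"dx":8.5,"dy":4.5,"dz":-10,"rx":-0.3,"ry":0,"rz":0},{"dx":8.5,"dy":4.5,"dz":-22,"rx":-0.3,"ry":0,"rz":0},{"dx":8.5,"dy":4.5,"dz":-34,"rx":-0.3,"ry":0,"rz":0},{"dx":8.5,"dy":4.5,"dz":-38,"rx":-0.3,"ry":0,"rz":0}]'

```text
clock: 13.1
tcp_pos: [0.6356, -0.1824, 0.2977]
orientation: [-2.137, -2.299, 0.006]
contact_force: [-0.4, -0.7, -3.8]
grip_width: 0.027
gripper_force: 60.2
```

```bash
python3 st.py; python3 - <<'E'
from h import *
s=r.grab_frame("side");w=r.grab_frame("wrist")["frame"]
np.savez("s6.npz",**s)
cv2.imwrite("pics/m6.png",np.hstack([cv2.resize(w[60:320,160:360],(400,520)),cv2.resize(s["frame"][60:210,160:275],(400,520))]))
E
```

```text
[ 0.307  0.422 -0.172  1.513  0.077  1.217  0.196] [ 0.6356 -0.1824  0.2977]
[[-7.300e-02  9.973e-01 -4.300e-03]
 [ 9.973e-01  7.300e-02 -1.100e-03]
 [-8.000e-04 -4.400e-03 -1.000e+00]]
level turn deg [ 0.06 -0.25  0.  ] tool y angle 4.2
```

View pics/m6.png

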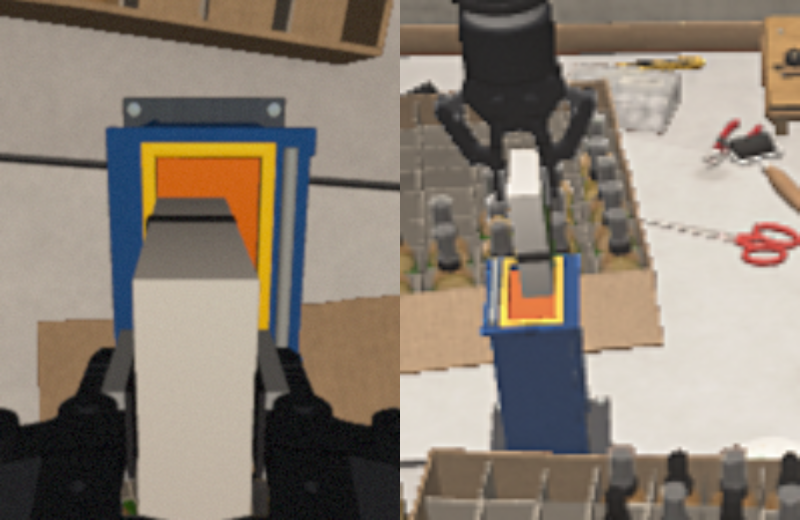

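>>> send_rows --deltas '[{"dx":4.5,"dy":5,"dz":0,"rx":0,"ry":-0.2,"rz":0},{"dx":4.5,"dy":5,"dz":0,"rx":0,"ry":-0.2,"rz":0},{"dx":4.5,"dy":5,"dz":0,"rx":0,"ry":-0.2,"rz":0}]'

```text
clock: 13.45
tcp_pos: [0.6426, -0.1764, 0.3019]
orientation: [2.134, 2.299, 0.004]
contact_force: [0.0, -0.7, -2.1]
grip_width: 0.0272
gripper_force: 60.4
```

```bash
python3 st.py; python3 - <<'E'
from h import *
s=r.grab_frame("side");w=r.grab_frame("wrist")["frame"]
P=cloud(s)
m=(P[...,2]>.208)&(P[...,2]<.28)&(abs(P[...,0]-.64)<.06)&(abs(P[...,1]+.18)<.08)
q=P[m]
for a,b in((.208,.225),(.225,.245),(.245,.265)):
    k=q[(q[:,2]>a)&(q[:,2]<b)];print(a,len(k),np.percentile(k,[5,50,95],axis=0).round(4).tolist())
cv2.imwrite("pics/m7.png",np.hstack([cv2.resize(w[60:320,160:360],(400,520)),cv2.resize(s["frame"][60:210,160:275],(400,520))]))
E
```

```text
[ 0.299  0.423 -0.175  1.502  0.077  1.218  0.187] [ 0.6426 -0.1764  0.3019]
[[-0.0745  0.9972  0.0055]
 [ 0.9972  0.0745 -0.0016]
 [-0.002   0.0054 -1.    ]]
level turn deg [0.09 0.32 0.  ] tool y angle 4.3
0.208 28 [[0.6225, -0.1482, 0.2147], [0.6344, -0.1437, 0.2196], [0.6482, -0.1412, 0.2238]]
0.225 68 [[0.6227, -0.1982, 0.2262], [0.6326, -0.1446, 0.2338], [0.6478, -0.1412, 0.2435]]
0.245 67 [[0.6221, -0.1985, 0.2467], [0.6315, -0.1443, 0.2582], [0.648, -0.1407, 0.2633]]
```

View pics/m7.png

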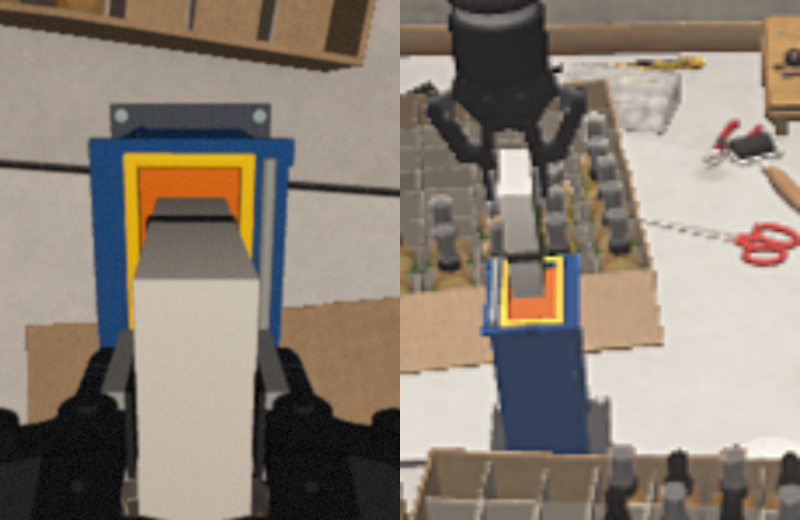

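>>> send_rows --deltas '[{"dx":-1,"dy":0,"dz":-4,"rx":0,"ry":0,"rz":0},{"dx":-1,"dy":0,"dz":-8,"rx":0,"ry":0,"rz":0},{"dx":-1,"dy":0,"dz":-12,"rx":0,"ry":0,"rz":0},{"dx":-1,"dy":0,"dz":-16,"rx":0,"ry":0,"rz":0},{"dx":-1,"dy":0,"dz":-20,"rx":0,"ry":0,"rz":0}]'

```text
clock: 13.97
tcp_pos: [0.6407, -0.1772, 0.2805]
orientation: [2.136, 2.299, 0.002]
contact_force: [-0.6, 0.1, -1.9]
grip_width: 0.0272
gripper_force: 60.3
```

>>> send_rows --deltas '[{"dx":0,"dy":0,"dz":-4,"rx":0,"ry":0,"rz":0},{"dx":0,"dy":0,"dz":-9,"rx":0,"ry":0,"rz":0},{"dx":0,"dy":0,"dz":-14,"rx":0,"ry":0,"rz":0},{"dx":0,"dy":0,"dz":-18,"rx":0,"ry":0,"rz":0},{"dx":0,"dy":0,"dz":-18,"rx":0,"ry":0,"rz":0}]'

```text
clock: 14.38
tcp_pos: [0.6403, -0.1771, 0.2619]
orientation: [2.137, 2.3, 0.0]
contact_force: [-1.1, 0.5, -1.7]
grip_width: 0.0269
gripper_force: 60.3
```

>>> send_rows --deltas '[{"dx":0,"dy":0,"dz":-6,"rx":0,"ry":0,"rz":0},{"dx":0,"dy":0,"dz":-12,"rx":0,"ry":0,"rz":0},{"dx":0,"dy":0,"dz":-18,"rx":0,"ry":0,"rz":0},{"dx":0,"dy":0,"dz":-24,"rx":0,"ry":0,"rz":0},{"dx":0,"dy":0,"dz":-28,"rx":0,"ry":0,"rz":0}]'

```text
clock: 14.8
tcp_pos: [0.6405, -0.1771, 0.234]
orientation: [2.136, 2.299, 0.001]
contact_force: [0.1, 0.7, -2.1]
grip_width: 0.0269
gripper_force: 60.5
```

>>> send_rows --deltas '[{"dx":0,"dy":0,"dz":-5,"rx":0,"ry":0,"rz":0},{"dx":0,"dy":0,"dz":-10,"rx":0,"ry":0,"rz":0},{"dx":0,"dy":0,"dz":-15,"rx":0,"ry":0,"rz":0},{"dx":0,"dy":0,"dz":-15,"rx":0,"ry":0,"rz":0},{"dx":0,"dy":0,"dz":-15,"rx":0,"ry":0,"rz":0}]'

```text
clock: 15.22
tcp_pos: [0.6406, -0.1771, 0.2197]
orientation: [2.136, 2.299, 0.002]
contact_force: [0.9, 0.8, -1.9]
grip_width: 0.0269
gripper_force: 60.5
```

```bash
python3 st.py
```

```text
[ 0.299  0.485 -0.173  1.597  0.093  1.064  0.174] [ 0.6406 -0.1771  0.2197]
[[-0.0734  0.9973  0.0032]
 [ 0.9973  0.0734 -0.0016]
 [-0.0018  0.003  -1.    ]]
level turn deg [0.09 0.18 0.  ] tool y angle 4.2
```

>>> send_rows --deltas '[{"dx":0,"dy":0,"dz":-2,"rx":0,"ry":0,"rz":0},{"dx":0,"dy":0,"dz":-4,"rx":0,"ry":0,"rz":0},{"dx":0,"dy":0,"dz":-4,"rx":0,"ry":0,"rz":0}]'

```text
clock: 15.47
tcp_pos: [0.6408, -0.1772, 0.216]
orientation: [2.136, 2.299, 0.002]
contact_force: [0.6, -0.3, -2.1]
grip_width: 0.0272
gripper_force: 60.5
```

>>> send_rows --deltas '[{"dx":0,"dy":0,"dz":0,"rx":0,"ry":0,"rz":0},{"dx":0,"dy":0,"dz":0,"rx":0,"ry":0,"rz":0},{"dx":0,"dy":0,"dz":0,"rx":0,"ry":0,"rz":0},{"dx":0,"dy":0,"dz":0,"rx":0,"ry":0,"rz":0},{"dx":0,"dy":0,"dz":0,"rx":0,"ry":0,"rz":0}]' --jaw 60

```text
clock: 15.88
tcp_pos: [0.6411, -0.1772, 0.2166]
orientation: [2.135, 2.298, 0.003]
contact_force: [-0.7, 0.9, 0.2]
grip_width: 0.06
gripper_force: 0.0
```

>>> send_rows --deltas '[{"dx":0,"dy":0,"dz":15,"rx":0,"ry":0,"rz":0},{"dx":0,"dy":0,"dz":45,"rx":0,"ry":0,"rz":0},{"dx":0,"dy":0,"dz":75,"rx":0,"ry":0,"rz":0},{"dx":0,"dy":0,"dz":105,"rx":0,"ry":0,"rz":0},{"dx":0,"dy":0,"dz":130,"rx":0,"ry":0,"rz":0}]'

```text
clock: 16.3
tcp_pos: [0.6412, -0.1773, 0.3488]
orientation: [2.134, 2.297, 0.004]
contact_force: [0.6, 0.4, -0.4]
grip_width: 0.0603
gripper_force: 0.0
```

>>> send_rows --deltas '[{"dx":0,"dy":0,"dz":0,"rx":0,"ry":0,"rz":0},{"dx":0,"dy":0,"dz":0,"rx":0,"ry":0,"rz":0},{"dx":0,"dy":0,"dz":0,"rx":0,"ry":0,"rz":0},{"dx":0,"dy":0,"dz":0,"rx":0,"ry":0,"rz":0},{"dx":0,"dy":0,"dz":0,"rx":0,"ry":0,"rz":0}]'

```text
clock: 16.72
tcp_pos: [0.6403, -0.1771, 0.3446]
orientation: [2.137, 2.3, 0.0]
contact_force: [0.2, -0.1, -0.6]
grip_width: 0.06
gripper_force: 0.0
```

```bash
python3 - <<'E'
from h import *
s=r.grab_frame("side");w=r.grab_frame("wrist");P=cloud(w);hsv=cv2.cvtColor(w["frame"],cv2.COLOR_BGR2HSV)
o=(hsv[...,0]<19)&(hsv[...,0]>5)&(hsv[...,1]>170)&(abs(P[...,0]-.64)<.06)&(abs(P[...,1]+.18)<.08)
print("flap px",o.sum(),"z",np.percentile(P[o][:,2],[2,50,98]))
cv2.imwrite("pics/m8.png",np.hstack([cv2.resize(w["frame"],(400,300)),cv2.resize(s["frame"][60:210,130:330],(400,300))]))
E
```

```text
flap px 3443 z [0.18793325 0.18948154 0.35048446]
```

View pics/m8.png

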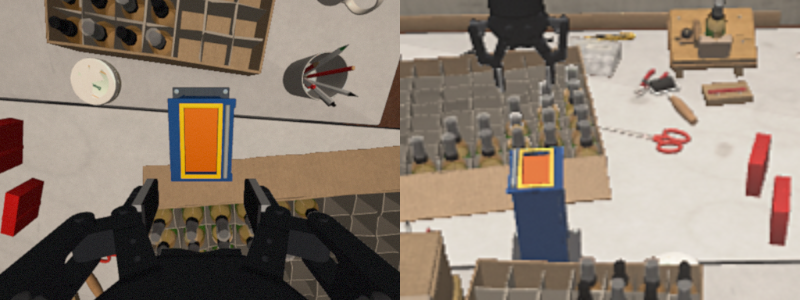

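The wrist view shows the slot at about (200,142) with the orange flap shut: it is flat at z = 0.189, 9 mm below the rim. The block is gone inside, the bystanders have not moved, and the gripper is clear.

```bash
python3 -c "
from bench import r
print(r.hand_in())"
```

```text
the job is handed in; nothing more can be done
None
```

I stood the card block upright on a short end, let go of it, took it again from above and dropped it through the slot; the flap is shut behind it, the tin and roll were never touched, and the job was handed in at about 17 s.

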